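# Seat a splined stub shaft in its slip sleeve

### The job

Pick up the short splined stub shaft with the flat tang and lower it into the upright slip sleeve in the bench stand so that every spline enters its own slot; then push it gently on down until its collar sits flush on the sleeve's rim, and let go. Never drop it or force it (70 N on the sleeve is too much), and leave the other parts on the bench where they are.

Things in the scene. Friction and masses are not known exactly. Their poses are not given: they have to be found in the camera images.
- stub: The loose bare-steel stub shaft, 102 mm tall, about 0.6 kg (+-20 %), standing upright on its nose. Origin: centre of the nose's underside, z up the shaft. Round pilot nose 39 mm across, 6 mm long with a 3 mm chamfer; splines z 6 to 44 mm; round collar 66 mm across, z 44 to 52 mm; shank 38 mm across to z 62 mm; flat tang on top, z 62 to 102 mm.
- stub_splines (a point): On the stub's axis at the lower ends of its splines, 6 mm above the stub's origin, axes as the stub. 8 straight splines, each 8 mm wide, 54 mm across the tips, 40 mm across the roots, evenly spaced at 45 degrees, one of them along +x. All are alike: any spline may enter any slot.
- stub_collar (a point): Centre of the underside of the stub's collar, 44 mm above the stub's origin, axes as the stub; it meets the sleeve's rim when the stub is home.
- stub_grip (a point): Middle of the stub's tang, 82 mm above the stub's origin, axes as the stub. The tang is 36 mm wide along x and 24 mm thick along y; grip it across the thickness.
- stand: The bench stand: dark steel base plate 130 (x) x 110 (y) x 12 mm, fixed to the bench, origin at the centre of its underside, z up. It carries the upright bare-steel slip sleeve, a tube 76 mm across, coaxial with the stand's z axis, rim 72 mm above the bench.
- sleeve_rim (a point): Centre of the sleeve's mouth at rim height; axes are the stand's. 8 inner lands, flush with the rim, 43 mm across their inner faces; between them 8 slots about 1 mm wider than a spline on each side, 57 mm across. The sleeve's angle in the stand is unknown, not reported: find the slots by feel or sight. It holds against light rubbing but turns stiffly (0.25 N m) if splines push it sideways.
- sleeve_plug (a point): Centre of the top of a sliding brass plug in the bore as it starts, 32 mm below the rim (fixed to the stand). The nose meets it with the collar 12 mm above the rim; the stub must push it down against a steady drag of about 10 N (the stub's weight helps, speed adds a little) until the collar lands on the rim, a hard stop. The plug does not spring back.
- shaft_a: a bystander; leave it where it is: dark shaft 120 mm tall standing on a 64 mm flange, splined end up. Origin: centre of underside
- shaft_b: a bystander; leave it where it is: shaft 115 mm tall standing on a 64 mm flange, blue cap on its upper end. Origin: centre of underside
- yoke: a bystander; leave it where it is: U-shaped steel weld yoke 60 x 70 x 62 mm with two upright ears. Origin: centre of underside
- cross: a bystander; leave it where it is: bearing cross lying flat, 86 mm across, 26 mm high. Origin: centre of underside
- carton: a bystander; leave it where it is: cardboard carton 90 x 160 x 70 mm. Origin: centre of underside
- bearing: a bystander; leave it where it is: plain steel ring 60 mm across, 16 mm high. Origin: centre of underside
- wrench: a bystander; leave it where it is: steel wrench 200 mm long lying flat. Origin: about mid-length

How it is judged:
On the way, in this order (a step that is already met when the one before it is completed fails the run):
1. the stub is lifted clear of the bench in the gripper (height (world z) of stub above 0.03 m and contact force between the fingers and stub above 1 N), for 0.2 s.
2. still in the gripper, all splines have entered the slots: the collar is less than 30 mm but more than 3 mm above the rim, the stub on the sleeve's axis within 4 mm (z of stub_collar in the frame of sleeve_rim between 0.003 and 0.03 m and horizontal distance between stub_collar and sleeve_rim below 0.004 m and contact force between the fingers and stub above 1 N), for 0.1 s.
At the end, for the whole second after the job is handed in: The stub stands in the sleeve, its collar flush on the rim (within 2 mm in height, 4 mm sideways), upright within 0.05 rad, released and at rest (z of stub_collar in the frame of sleeve_rim below 0.002 m and horizontal distance between stub_collar and sleeve_rim below 0.004 m and angle between stub's own z axis and vertical below 0.05 rad and linear speed of stub below 0.01 m/s); the robot touches nothing.
It fails at once if the stub pressed or dropped on the sleeve or stand with more than 70 N (contact force between stub and stand above 70 N).
It fails at once if another part on the bench moved by more than 30 mm or knocked over (distance of any of shaft_a, shaft_b, yoke, cross, carton, bearing, wrench from where it was at the start of the episode above 0.03 m or angle between any of shaft_a, shaft_b, yoke's own z axis and vertical above 0.5 rad).
It also fails if it takes over 58 s, if anything falls off the work surface, if the arm or the gripper's body presses on something with over 40 N, if the wrist force passes 120 N, or if a joint passes its speed limit or range.

### The arm

A 6-joint arm with a two-finger parallel gripper is mounted at the origin on the work surface. World frame = base frame: x ahead of the robot, y to its left, z up, the work surface at z = 0. Lengths are in m, angles in rad, forces in N, time in s.
With the tool pointing down it reaches from about 0.35 to 0.725 m from the base axis. Payload 6 kg.
Tool frame: the origin (TCP) lies on the centre line of the jaws, within the pads' length; the fingertips stand 19 mm ahead of it and the grasp point (between the pads) is the TCP; x points along the fingers, y is the direction in which the jaws open and shut, and the axes are right-handed (so a half turn about x gives the same grasp; the last joint's range is limited). The gripper opens to 85 mm and grips with 20 to 120 N. Pads are 22 mm wide; open, the fingers measure 114 mm over their backs; the gripper's body (76 mm by 85 mm) begins 54 mm behind the grasp point. The pads swing forward as they close: fully open they stand 13 mm farther back than shut.
Start: joints at [1.61, 0.04, 0.085, 0, -1.615, -0.334], TCP at [0.174, 0.574, 0.25] pointing down, gripper open.
Joint ranges: [-2.56, 2.56], [-1.29, 2.01], [-1.08, 1.49], [-3.29, 1.98], [-2.81, -0.18], [-2.99, 2.99]. Speed limits (rad/s): [2.57, 2.57, 3.01, 3.14, 3.14, 3.14].

### API

Orientations are given as [roll, pitch, yaw] about the fixed x, y, z axes, in that order (R = Rz(yaw) Ry(pitch) Rx(roll)).
In Python, from bench import robot, read_camera gives the robot as it stands. The module is installed in compiled form; this text tells all that it offers.
- The arm moves only by the tool servo_tool, never from a script. Its argument "moves" is text: rows parted by semicolons, each of 6 numbers parted by spaces: the shift along the world's x, y, z in units of 25 mm (1.0 is 25 mm), then the turn, a rotation vector about the world's x, y, z in units of 5 degrees (1.0 is 5 degrees). A call has exactly 8 rows; each row is the pose to reach, as a shift and turn from the pose measured when the call began; what a row does not reach only later rows make up. A row lasts 1/12 s, in which the tool goes at most 41.7 mm and 7.16 degrees, less where a joint would pass 70% of its speed; a pose out of reach is approached as far as the arm can. A call with a gripper value outside its range is refused whole. "claw" is the opening, from 0 (shut) to 1 (fully open), set as the call begins (left out, the last holds). The fingers move at their own pace and stop on an object; "newtons" is the grip in N (left out, the last holds). Time passes only in rows, so rows that repeat a pose let the fingers close, or fill a call up. It gives the time, the measured TCP pose, the force and the opening at its end, in the units of the state.
- robot.get_state(): the state, without advancing time (a new reading comes with each control period).
- read_camera(name): name is "side" or "top"; returns a dict with "image" (400x640x3 uint8, blue, green, red), "intrinsics" (3x3 intrinsics, pixels), "rvec" (rotation vector, rad) and "tvec" (3), from world to camera coordinates, as OpenCV has them. Camera axes: x right, y down, z forward; pixel columns grow to the right and rows downward; lengths in m; the calibration is good to about 2 mm. A picture is of the moment at which its call begins. There is no depth.
- robot.job_done(): hands the job in, once; it reports no verdict.
The state is a dict: "t": time; "q": joint angles; "dq": joint speeds; "joint_torque": joint torques, N m; "position": TCP position; "orientation": TCP orientation; "ft_force": force on the tool from outside, world axes, zero at the start; "torque": the same for the moment, N m; "opening": opening from 0.0 (shut) to 1.0 (fully open).
Only numpy, scipy, OpenCV 4.12 (cv2) and the standard library are available. Lean on these libraries where they do the work, as an engineer would, in place of code of your own. Each camera call takes 0.05 s, during which the arm holds its last target.

## Working session

There is one attempt and no reset: what is moved stays moved. The work goes in short steps, Python scripts to look and compute and a tool call to move; the robot and the scene stay as the last step left them, time stands still between calls to the robot, and variables do not carry over. Pictures are saved under pics/ and viewed, and the job is handed in when it is done.

Besides the shell and the picture viewer there is one more tool, called as name(argument=value, ...), one argument or row to a line, values as JSON. servo_tool: Moves the arm, as the interface text tells. Its arguments: {"type":"object","properties":{"moves":{"type":"string"},"claw":{"type":"number"},"newtons":{"type":"number"}},"required":["moves"]}

```bash
mkdir -p pics; python3 - <<'E'
from bench import robot, read_camera
import cv2,numpy as np
s=robot.get_state();print({k:np.round(v,4) for k,v in s.items()})
for n in("side","top"):
    c=read_camera(n);cv2.imwrite(f"pics/{n}0.png",c["image"]);print(n,c["intrinsics"],c["rvec"],c["tvec"])
E
```

```text
{'t': np.float64(0.0), 'q': array([ 1.6097e+00,  4.0800e-02,  8.3800e-02, -5.0000e-04, -1.6155e+00,
       -3.3370e-01]), 'dq': array([ 0.0002, -0.0002, -0.0009, -0.002 , -0.0017, -0.0015]), 'joint_torque': array([-0.00000e+00, -3.68199e+01,  3.47421e+01,  6.93190e+00,
       -5.20000e-03,  0.00000e+00]), 'position': array([0.1742, 0.5738, 0.2493]), 'orientation': array([ 1.6383,  1.569 , -1.7981]), 'ft_force': array([-0.9462,  0.4116, -0.4241]), 'torque': array([-0.0073,  0.0111, -0.0177]), 'opening': np.float64(1.0034)}
side [[404.72687163   0.         318.48176994]
 [  0.         404.72687163 205.16819208]
 [  0.           0.           1.        ]] [ 2.3771298  -0.13917515  0.07910536] [-0.56519158  0.09927647  0.91780337]
top [[424.47044655   0.         319.70247861]
 [  0.         424.47044655 192.1407091 ]
 [  0.           0.           1.        ]] [ 2.11786677 -2.15174056  0.19165889] [0.00438943 0.57373247 1.02777073]
```

View pics/side0.png

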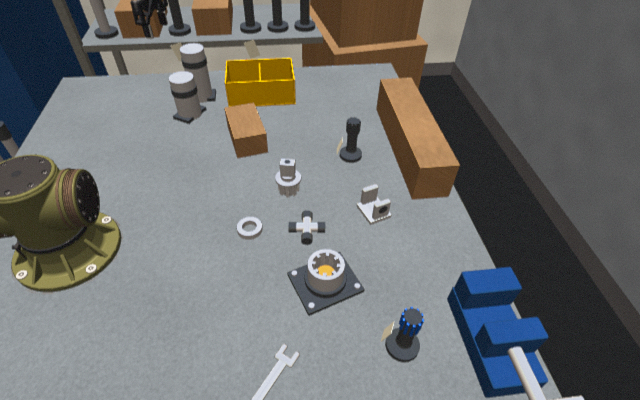

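View pics/top0.png

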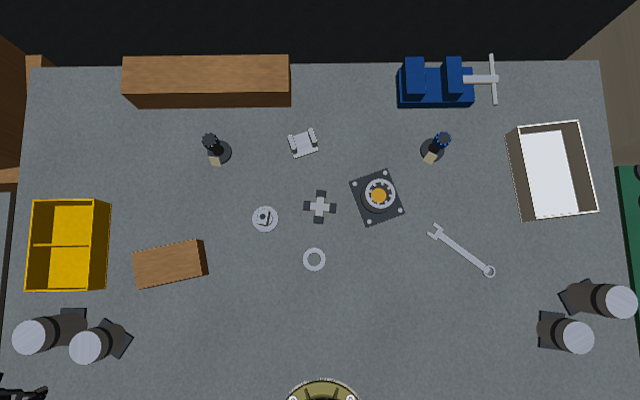

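The side view shows the stub near (288,175), the stand near (326,280) and shaft_b near (405,330). The top view shows the stub near (265,219) and the stand near (378,196). Next I'll enlarge crops of both.

```bash
cat > h.py <<'E'
import cv2,numpy as np
from bench import robot, read_camera
def proj(c,P): return cv2.projectPoints(np.atleast_2d(np.float64(P)),c["rvec"],c["tvec"],c["intrinsics"],None)[0][:,0]
def back(c,uv,z):
    R=cv2.Rodrigues(c["rvec"])[0];o=-R.T@c["tvec"]
    d=R.T@np.linalg.inv(c["intrinsics"])@np.array([*uv,1.]);return o+d*(z-o[2])/d[2]
def crop(c,u,v,w,h,k,name): cv2.imwrite(name,cv2.resize(c["image"][v:v+h,u:u+w],None,fx=k,fy=k,interpolation=cv2.INTER_CUBIC))
def rest():
    pass
E
python3 - <<'E'
from h import *
s=read_camera("side");t=read_camera("top")
crop(t,340,160,75,75,8,"pics/t_stand.png");crop(t,235,190,60,60,10,"pics/t_stub.png")
crop(s,280,235,90,75,8,"pics/s_stand.png");crop(s,260,145,60,60,10,"pics/s_stub.png")
for c,n in((s,"side"),(t,"top")):
    R=cv2.Rodrigues(c["rvec"])[0];print(n,-R.T@c["tvec"]); print(proj(c,[[0,0,0],[.174,.574,.25],[.4,0,0],[.4,.2,0]]))
print(back(t,(265,219),.1),back(t,(378,194),.072),back(s,(288,162),.102),back(s,(326,260),.072))
E
```

```text
side [ 0.47914207 -0.6254991   0.74218199]
[[ 69.24731922 248.94647282]
 [156.33984669  28.67219958]
 [247.28380133 234.01444145]
 [247.04651968 177.13846295]]
top [0.38955707 0.00449212 1.11073219]
[[321.51531919 429.09285443]
 [ 19.15101742 385.99187445]
 [318.86680521 261.71759861]
 [241.3094566  262.99985272]]
[0.5018491  0.12744872 0.1       ] [ 0.56290289 -0.14923349  0.072     ] [0.50954289 0.13082767 0.102     ] [ 0.56552024 -0.14664571  0.072     ]
```

View pics/t_stand.png

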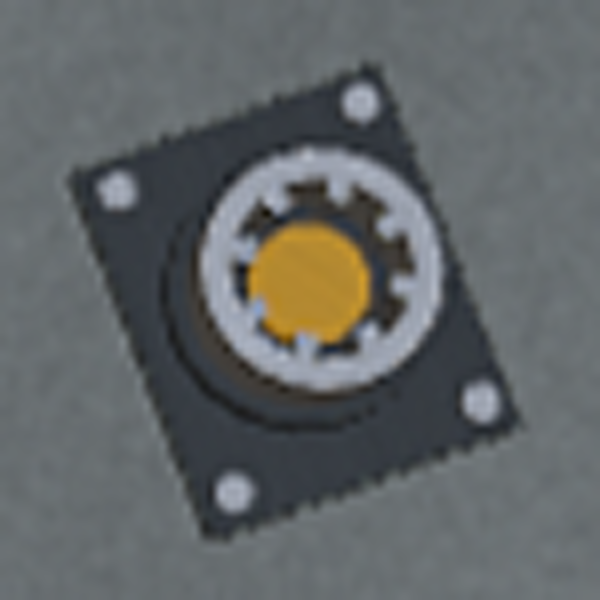

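View pics/t_stub.png

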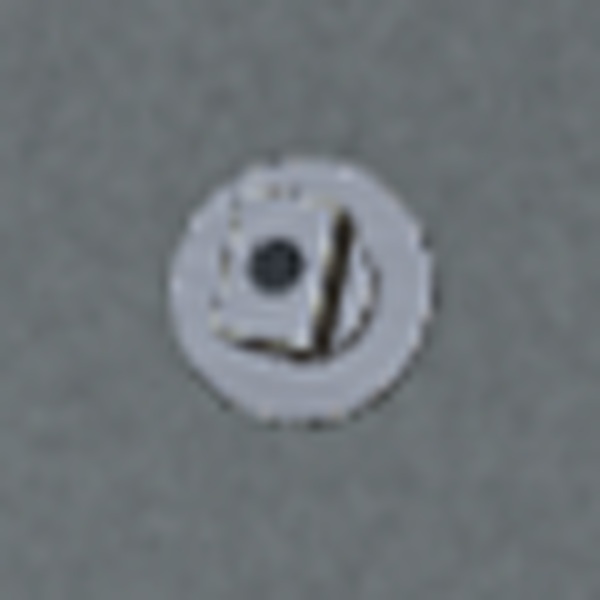

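View pics/s_stand.png

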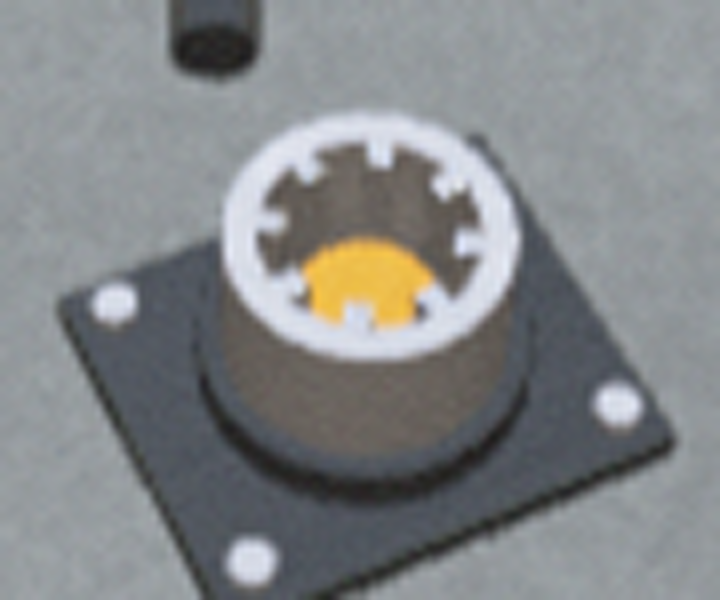

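View pics/s_stub.png

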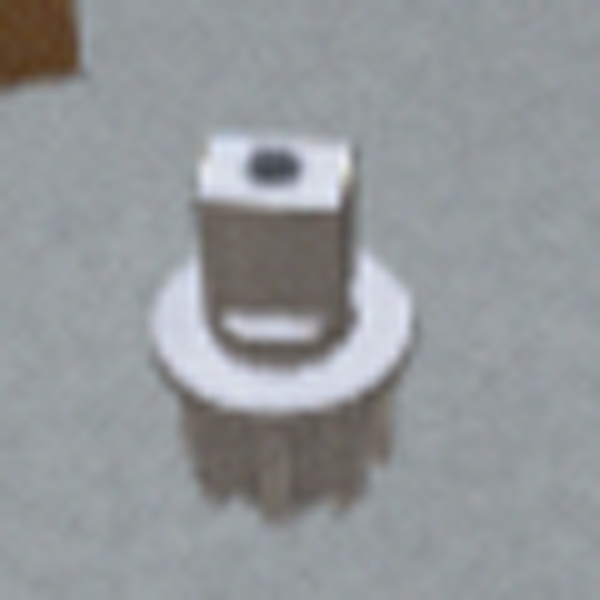

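The sleeve has 8 lands visible in both views, and the tang edges are clear too. I'll fit both poses by least squares from the points I read off.

```bash
cat > fit.py <<'E'
from h import *
from scipy.optimize import least_squares
def px(pts,u0,v0,k): return (np.array(pts,float)+.5)/k-.5+[u0,v0]
s=read_camera("side");t=read_camera("top")
LT=px([(339,190),(275,200),(245,248),(257,308),(306,346),(370,333),(402,285),(390,225)],340,160,8)
LS=px([(379,155),(308,170),(272,220),(291,285),(358,315),(432,300),(470,243),(450,185)],280,235,8)
for n,c,L,ctr in(("top",t,LT,px([(321.5,268.5)],340,160,8)[0]),("side",s,LS,px([(371.5,235)],280,235,8)[0])):
    P=np.array([back(c,p,.072) for p in L])[:,:2]
    C=back(c,ctr,.072)[:2]; m=P.mean(0); d=P-m
    a=np.degrees(np.arctan2(d[:,1],d[:,0]));z=np.exp(8j*np.radians(a)).mean()
    print(n,"rimC",C,"landmean",m,"r",np.hypot(*d.T).round(4),"land ang mod45",np.degrees(np.angle(z))/8%45,abs(z))
    # corner directions of plate
for n,c,ctr,T in(("top",t,px([(301.5,291)],235,190,10)[0],px([(212,335),(310,355),(340,208),(237,195)],235,190,10)),
               ("side",s,px([(281.5,329)],260,145,10)[0],px([(200,201),(348,208),(352,140),(212,135)],260,145,10))):
    C=back(c,ctr,.052)[:2];P=np.array([back(c,p,.102) for p in T])[:,:2]
    print(n,"collarC",C,"tangC",P.mean(0)); e=np.roll(P,-1,0)-P
    print(" len",np.hypot(*e.T).round(4),"ang",np.degrees(np.arctan2(e[:,1],e[:,0])).round(1))
E
python3 fit.py
```

```text
top rimC [ 0.56503997 -0.15367306] landmean [ 0.56559526 -0.15416174] r [0.0249 0.0256 0.0248 0.0245 0.0256 0.0251 0.0251 0.025 ] land ang mod45 31.468676625465697 0.9885837708971512
side rimC [ 0.56420069 -0.15624723] landmean [ 0.56389988 -0.15568139] r [0.0246 0.0249 0.025  0.0253 0.0247 0.0249 0.0252 0.0256] land ang mod45 30.732765114876127 0.9895055999248795
top collarC [0.50807321 0.13404307] tangC [0.50688049 0.13432036]
 len [0.0239 0.0358 0.0249 0.034 ] ang [-102.4  -11.2   81.9  170.4]
side collarC [0.50687167 0.130299  ] tangC [0.50807852 0.13240714]
 len [0.0358 0.0254 0.0344 0.0248] ang [ -10.1   83.1  170.9 -100.1]
```

```bash
cat >> h.py <<'E'
from scipy.spatial.transform import Rotation as Ro
def st():
    s=robot.get_state();R=Ro.from_euler("xyz",s["orientation"]).as_matrix()
    y=R[:,1];print("t %.2f"%s["t"],"pos",np.round(s["position"],4),"xax",np.round(R[:,0],4),"yhead %.2f"%np.degrees(np.arctan2(y[1],y[0])),"f",np.round(s["ft_force"],2),"T",np.round(s["torque"],3),"open %.3f"%s["opening"],"q",np.round(s["q"],3));return s,R
E
python3 - <<'E'
from h import *
s,R=st()
d=np.array([.5073,.1325,.17])-s["position"];print(d/.025)
E
```

```text
t 0.30 pos [0.1743 0.574  0.2499] xax [-1.e-04 -7.e-04 -1.e+00] yhead -106.89 f [-0.28 -0.3  -0.34] T [-0.047  0.008 -0.001] open 1.000 q [ 1.61   0.04   0.084 -0.    -1.616 -0.334]
[ 13.3205989  -17.66054297  -3.1969243 ]
```

servo_tool(
  moves="0.8 -1.1 0 0 0 0.1; 1.7 -2.2 0 0 0 0.2; 2.5 -3.3 0 0 0 0.3; 3.3 -4.4 0 0 0 0.4; 4.2 -5.5 0 0 0 0.5; 5.0 -6.6 0 0 0 0.6; 5.8 -7.7 0 0 0 0.7; 6.7 -8.8 0 0 0 0.8",
  claw=1,
  newtons=60,
)

```text
t: 0.97
position: [0.3422, 0.3526, 0.2502]
orientation: [-2.063, 1.571, 0.855]
ft_force: [0.6, 0.1, 0.9]
opening: 0.997
```

```bash
python3 - <<'E'
from h import *
s,R=st()
d=np.array([.5073,.1325,.17])-s["position"];print(d/.025)
E
```

```text
t 0.97 pos [0.3422 0.3526 0.2502] xax [ 1.e-04  2.e-04 -1.e+00] yhead -102.83 f [0.62 0.05 0.89] T [ 0.072 -0.132  0.01 ] open 0.997 q [ 1.212 -0.252 -0.185  0.    -1.638  0.135]
[ 6.60301196 -8.80399072 -3.20839465]
```

servo_tool(
  moves="0.9 -1.2 -0.2 0 0 0.1; 1.9 -2.5 -0.6 0 0 0.2; 2.9 -3.9 -1.2 0 0 0.3; 3.9 -5.2 -1.8 0 0 0.4; 4.9 -6.5 -2.4 0 0 0.5; 5.8 -7.7 -2.8 0 0 0.55; 6.4 -8.5 -3.1 0 0 0.57; 6.6 -8.8 -3.2 0 0 0.57",
)

```text
t: 1.63
position: [0.5081, 0.1291, 0.168]
orientation: [0.782, 1.568, -2.537]
ft_force: [-1.3, 1.0, -0.0]
opening: 1.0
```

```bash
python3 - <<'E'
from h import *
s=read_camera("side");t=read_camera("top")
st()
cv2.imwrite("pics/side1.png",s["image"])
crop(s,220,100,140,110,5,"pics/s1.png");crop(t,215,150,120,110,5,"pics/t1.png")
E
```

```text
t 1.73 pos [0.5075 0.1309 0.1691] xax [-0.0016 -0.001  -1.    ] yhead -100.17 f [0.2  0.64 0.66] T [-0.022  0.053  0.035] open 1.005 q [ 0.637 -0.157 -0.251 -0.    -1.478  0.757]
```

View pics/s1.png

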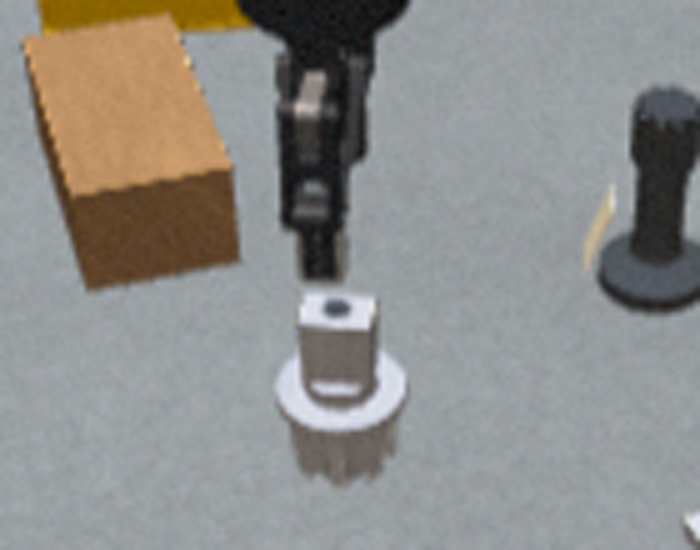

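View pics/t1.png

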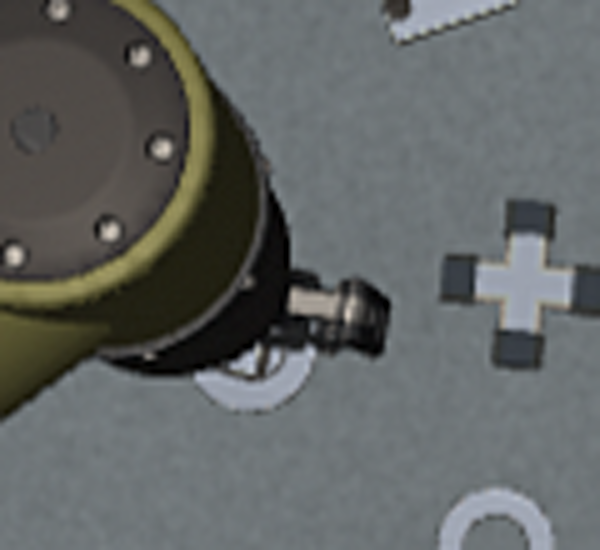

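Side view: the jaws are centred over the tang, with the near finger at (325,270) in the crop. The top view is blocked by the wrist. Going down.

servo_tool(
  moves="0 0.05 -0.7 0 0 0; 0 0.05 -1.5 0 0 0; 0 0.05 -2.3 0 0 0; 0 0.05 -2.9 0 0 0; 0 0.05 -3.3 0 0 0; 0 0.05 -3.5 0 0 0; 0 0.05 -3.5 0 0 0; 0 0.05 -3.5 0 0 0",
)

```text
t: 2.4
position: [0.5078, 0.1327, 0.0827]
orientation: [1.201, 1.57, -2.117]
ft_force: [-1.0, 0.0, 0.2]
opening: 0.999
```

```bash
python3 - <<'E'
from h import *
s=read_camera("side")
st()
crop(s,240,100,100,100,6,"pics/s2.png")
E
```

```text
t 2.45 pos [0.5081 0.1327 0.083 ] xax [ 2.e-04 -3.e-04 -1.e+00] yhead -100.14 f [-0.9   0.2  -0.53] T [-0.037 -0.03  -0.024] open 1.000 q [ 0.639 -0.116 -0.374  0.    -1.313  0.754]
```

View pics/s2.png

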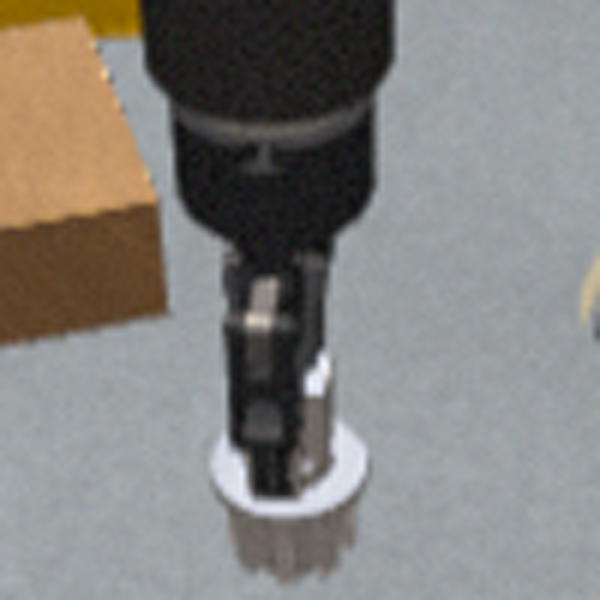

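The near finger stands in front of the tang with the tip above the collar, so I'll close the jaws.

servo_tool(
  moves="0 0 0 0 0 0; 0 0 0 0 0 0; 0 0 0 0 0 0; 0 0 0 0 0 0; 0 0 0 0 0 0; 0 0 0 0 0 0; 0 0 0 0 0 0; 0 0 0 0 0 0",
  claw=0,
  newtons=60,
)

```text
t: 3.12
position: [0.5082, 0.1329, 0.0833]
orientation: [-2.833, 1.57, 0.132]
ft_force: [-0.2, 1.6, 1.5]
opening: 0.27
```

```bash
python3 - <<'E'
from h import *
s=read_camera("side")
st()
crop(s,240,100,100,100,6,"pics/s3.png")
E
```

```text
t 3.17 pos [0.5082 0.1329 0.0833] xax [ 8.e-04  1.e-04 -1.e+00] yhead -100.13 f [-0.27  1.21  1.94] T [ 0.5    0.064 -0.006] open 0.274 q [ 0.639 -0.116 -0.373  0.    -1.313  0.755]
```

View pics/s3.png

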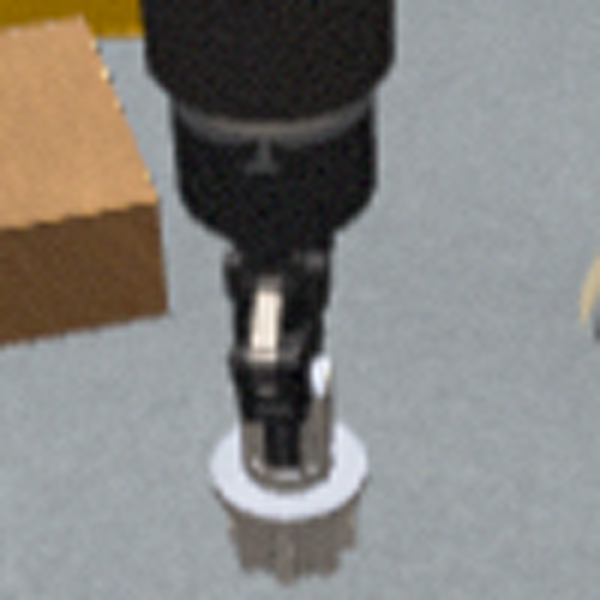

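The jaws stopped at 0.27 (about 23 mm), so the 24 mm tang is gripped. Lifting.

servo_tool(
  moves="0 0 0.3 0 0 0; 0 0 0.8 0 0 0; 0 0 1.4 0 0 0; 0 0 2.1 0 0 0; 0 0 2.8 0 0 0; 0 0 3.5 0 0 0; 0 0 4.0 0 0 0; 0 0 4.3 0 0 0",
)

```text
t: 3.83
position: [0.5085, 0.1329, 0.1927]
orientation: [-2.624, 1.569, 0.341]
ft_force: [0.1, 0.2, -6.0]
opening: 0.27
```

```bash
python3 - <<'E'
from h import *
s=read_camera("side")
q,_=st()
crop(s,230,60,130,130,5,"pics/s4.png")
d=np.array([.5646,-.155,.19])-q["position"];print(d/.025)
E
```

```text
t 3.88 pos [0.5088 0.133  0.1936] xax [ 0.0034  0.0012 -1.    ] yhead -100.14 f [ 0.46  0.39 -4.15] T [ 0.031 -0.224 -0.048] open 0.273 q [ 6.390e-01 -1.610e-01 -2.110e-01  1.000e-03 -1.518e+00  7.550e-01]
[  2.23025164 -11.51812802  -0.14385083]
```

View pics/s4.png

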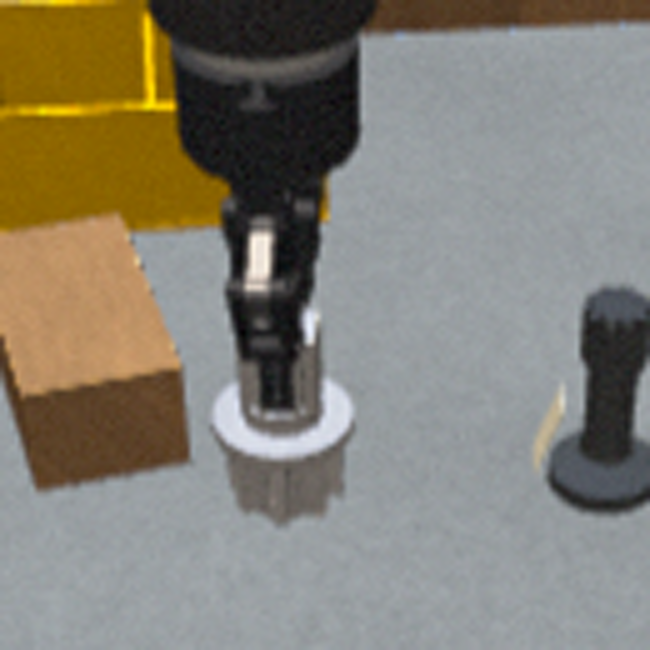

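servo_tool(
  moves="0.1 -0.3 0 0 0 0.1; 0.2 -0.9 0 0 0 0.3; 0.3 -1.6 0 0 0 0.5; 0.5 -2.4 0 0 0 0.8; 0.6 -3.2 0 0 0 1.0; 0.8 -4.0 0 0 0 1.3; 0.9 -4.8 0 0 0 1.5; 1.1 -5.6 0 0 0 1.8",
)

```text
t: 4.55
position: [0.5357, -0.0085, 0.1921]
orientation: [-2.001, 1.569, 1.122]
ft_force: [0.5, -0.3, -5.5]
opening: 0.271
```

servo_tool(
  moves="0.2 -0.8 0 0 0 0.3; 0.3 -1.6 0 0 0 0.6; 0.5 -2.5 0 0 0 0.9; 0.7 -3.5 0 0 0 1.2; 0.9 -4.5 0 0 0 1.5; 1.0 -5.2 0 0 0 1.7; 1.1 -5.7 0 0 0 1.9; 1.1 -5.8 0 0 0 1.95",
)

```text
t: 5.22
position: [0.5625, -0.1559, 0.1901]
orientation: [-0.501, 1.568, 2.79]
ft_force: [-0.3, 0.3, -5.4]
opening: 0.275
```

```bash
python3 - <<'E'
from h import *
s=read_camera("side");t=read_camera("top")
q,_=st()
crop(s,270,150,110,140,5,"pics/s5.png");crop(t,320,140,120,110,5,"pics/t5.png")
d=np.array([.5646,-.155,.19])-q["position"];print(d/.025)
E
```

```text
t 5.32 pos [ 0.5625 -0.1543  0.1906] xax [-0.0022  0.0017 -1.    ] yhead -81.40 f [-0.56 -0.11 -6.32] T [-0.005 -0.032  0.011] open 0.275 q [ 0.075 -0.    -0.064 -0.002 -1.509  1.646]
[ 0.08340351 -0.02861089 -0.02282923]
```

View pics/s5.png

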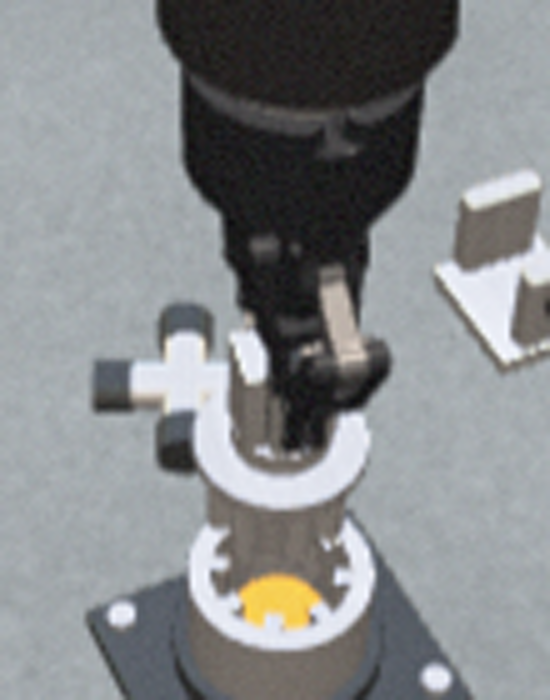

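View pics/t5.png

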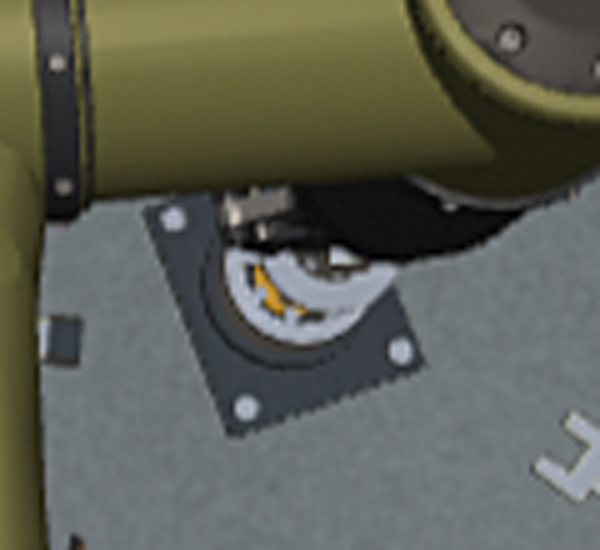

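Side view: the stub hangs over the sleeve and looks roughly coaxial (collar x about 282, rim x about 281 in the crop). The top view shows the lower arc of both. I'll enlarge further and fit circles for the relative offset.

```bash
python3 - <<'E'
from h import *
s=read_camera("side");t=read_camera("top")
cv2.imwrite("pics/side5.png",s["image"]);cv2.imwrite("pics/top5.png",t["image"])
crop(s,300,220,52,66,12,"pics/s5b.png");crop(s,300,220,52,45,13,"pics/s5b.png");crop(s,305,250,45,35,16,"pics/s5c.png");crop(t,358,180,50,40,15,"pics/t5b.png")
st()
E
```

```text
t 5.42 pos [ 0.5628 -0.1532  0.1913] xax [-9.0e-04  1.8e-03 -1.0e+00] yhead -81.32 f [-0.01  0.51 -5.94] T [ 0.026 -0.008  0.013] open 0.271 q [ 0.077 -0.002 -0.064 -0.002 -1.509  1.646]
```

View pics/s5b.png

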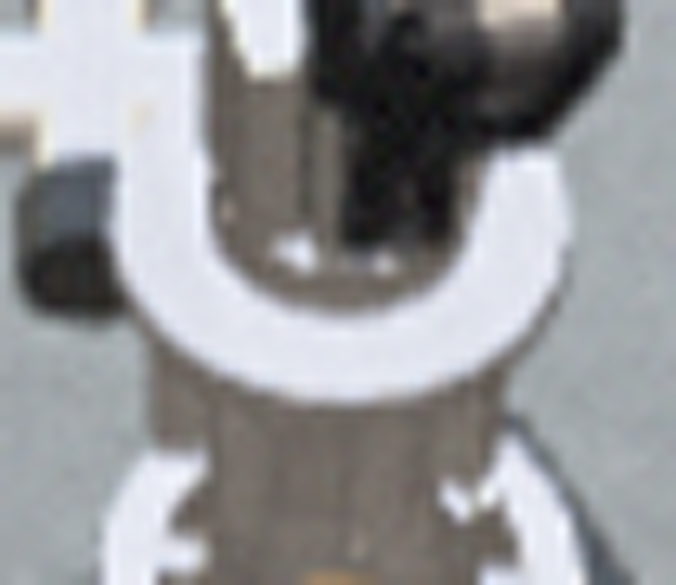

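View pics/s5c.png

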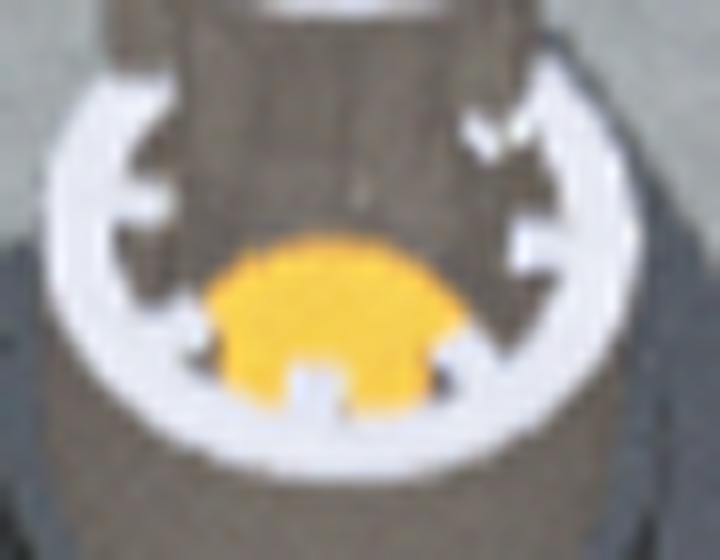

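View pics/t5b.png

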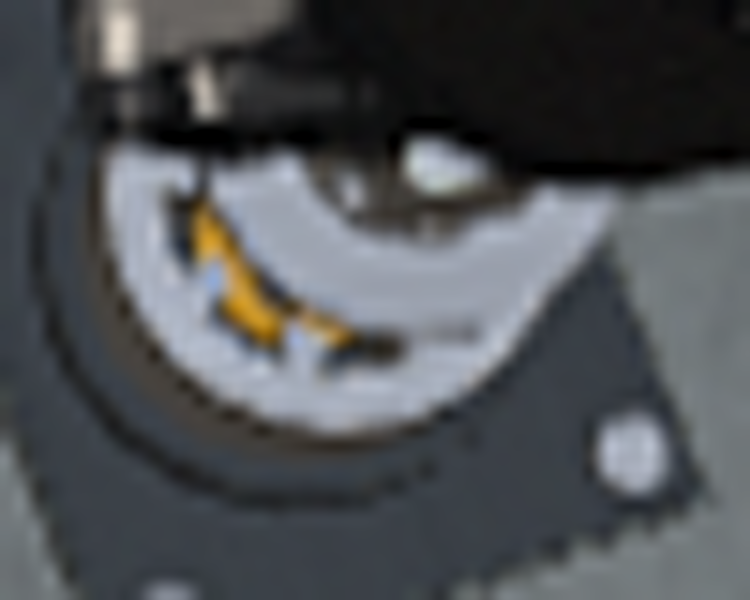

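```bash
cat > fit2.py <<'E'
from h import *
from scipy.optimize import least_squares
def px(pts,u0,v0,k): return (np.array(pts,float)+.5)/k-.5+[u0,v0]
def fitc(c,pts,z,r):
    th=np.linspace(0,2*np.pi,720)
    def f(p):
        # back-project the edge points, radial distance
        return [np.hypot(*(back(c,q,z)[:2]-p))-r for q in pts]
    o=least_squares(f,[.56,-.155],loss="soft_l1",f_scale=5e-4);return o.x,np.round(np.array(f(o.x))*1e3,1)
if __name__=="__main__":
    s=read_camera("side");t=read_camera("top")
    z=.1600
    cs=px([(118,250),(145,310),(200,365),(270,395),(345,403),(420,393),(490,355),(540,300),(568,235)],300,220,13)
    rs=px([(45,240),(62,310),(100,370),(160,425),(240,465),(330,480),(420,472),(500,440),(570,390),(620,320),(640,250),(625,175),(50,170)],305,250,16)
    ct=px([(205,190),(240,245),(290,290),(350,322)],358,180,15)
    rt=px([(103,200),(125,270),(165,335),(220,390),(280,420),(340,432),(400,428),(450,408),(500,370)],358,180,15)
    for a in((s,cs,z,.033),(s,rs,.072,.038),(t,ct,z,.033),(t,rt,.072,.038)): print(fitc(*a))
    st()
E
python3 fit2.py
```

```text
(array([ 0.56057243, -0.15587794]), array([-1.2, -0.8,  0.1,  0.4,  0.2,  0.3, -0.6, -1. , -0.1]))
(array([ 0.56398025, -0.15474833]), array([-0.8, -0.6, -0.4,  0. ,  0.5,  0.4,  0.2, -0.4, -0.5, -0.4, -0.2,
       -1. , -0.6]))
(array([ 0.56370261, -0.15221029]), array([ 0.2, -0.2, -0.3,  0.3]))
(array([ 0.56515589, -0.15522947]), array([ 1.7, -0. , -0.8, -0.3, -0. ,  0.3,  0.5,  0.2, -0.3]))
t 5.52 pos [ 0.5631 -0.1528  0.1919] xax [ 1.0e-04  1.7e-03 -1.0e+00] yhead -81.28 f [ 0.06 -0.7  -6.6 ] T [-0.012 -0.006  0.018] open 0.268 q [ 0.077 -0.002 -0.064 -0.002 -1.509  1.646]
```

servo_tool(
  moves="0.09 -0.08 -0.2 0 0 0; 0.09 -0.08 -0.5 0 0 0; 0.09 -0.08 -0.8 0 0 0; 0.09 -0.08 -1.1 0 0 0; 0.09 -0.08 -1.3 0 0 0; 0.09 -0.08 -1.4 0 0 0; 0.09 -0.08 -1.5 0 0 0; 0.09 -0.08 -1.5 0 0 0",
)

```text
t: 6.18
position: [0.5651, -0.1549, 0.1538]
orientation: [-1.382, 1.569, 1.912]
ft_force: [-0.4, -0.4, -6.7]
opening: 0.275
```

servo_tool(
  moves="0 0 0 0 0 0; 0 0 0 0 0 0; 0 0 0 0 0 0; 0 0 0 0 0 0; 0 0 0 0 0 0; 0 0 0 0 0 0; 0 0 0 0 0 0; 0 0 0 0 0 0",
)

```text
t: 6.85
position: [0.5651, -0.1549, 0.1539]
orientation: [-1.415, 1.569, 1.879]
ft_force: [-0.4, -0.3, -4.9]
opening: 0.275
```

```bash
python3 - <<'E'
from h import *
st();s=read_camera("side");t=read_camera("top");st()
crop(s,300,225,50,46,13,"pics/s6.png");crop(t,358,180,50,40,15,"pics/t6.png")
cv2.imwrite("pics/side6.png",s["image"]);cv2.imwrite("pics/top6.png",t["image"])
E
```

```text
t 6.85 pos [ 0.5651 -0.1549  0.1539] xax [-5.0e-04  1.7e-03 -1.0e+00] yhead -81.28 f [-0.37 -0.33 -4.92] T [ 0.026 -0.013 -0.014] open 0.275 q [ 0.074  0.014 -0.116 -0.002 -1.441  1.65 ]
t 6.95 pos [ 0.5651 -0.1549  0.1538] xax [-6.0e-04  1.6e-03 -1.0e+00] yhead -81.28 f [ 0.02 -0.67 -5.89] T [-0.011  0.017 -0.027] open 0.274 q [ 0.074  0.014 -0.116 -0.002 -1.441  1.65 ]
```

View pics/s6.png

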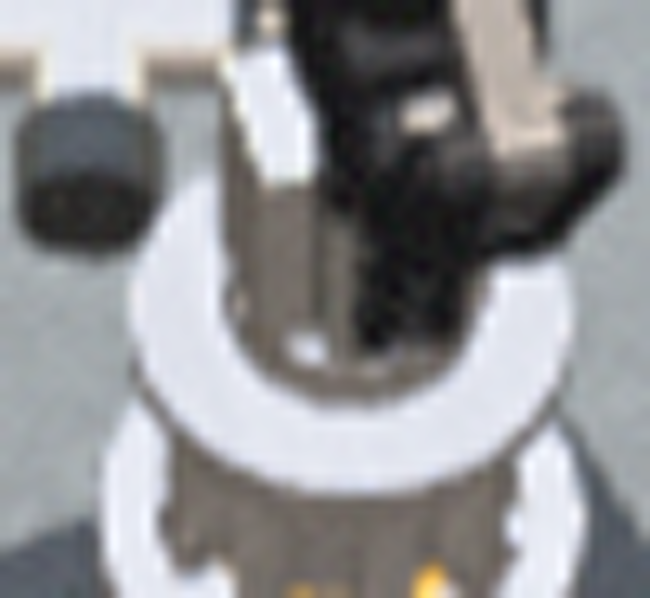

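View pics/t6.png

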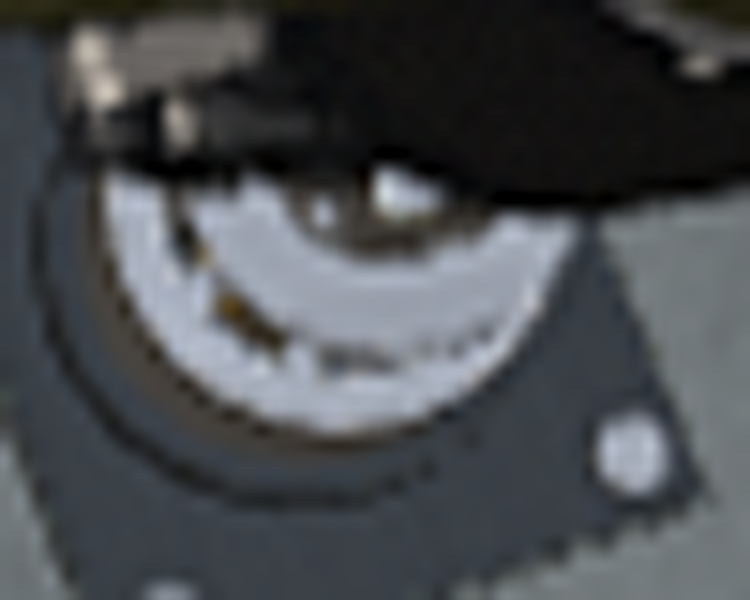

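```bash
python3 - <<'E'
from h import *
from fit2 import *
s=read_camera("side");t=read_camera("top")
z=.1539-.0313
cs=px([(132,310),(145,360),(180,415),(240,465),(300,488),(355,493),(410,487),(470,462),(525,415),(560,365),(575,300)],300,225,13)
print(fitc(s,cs,z,.033))
ct=px([(193,230),(215,275),(240,303),(280,330)],358,180,15)
print(fitc(t,ct,z,.033))
# overlay predicted collar edge for stub centred on sleeve in each, and predicted spline bottoms
C=np.array([.5646,-.155])
crop(s,305,250,45,36,16,"pics/s6c.png")
for n,c,(u,v,w,h,k) in(("s",s,(300,225,50,46,13)),("t",t,(358,180,50,40,15))):
    im=cv2.resize(c["image"][v:v+h,u:u+w],None,fx=k,fy=k,interpolation=cv2.INTER_CUBIC)
    for (r,zz,col) in((.033,z,(0,0,255)),(.038,.072,(0,255,0))):
        th=np.linspace(0,2*np.pi,120);P=np.c_[C[0]+r*np.cos(th),C[1]+r*np.sin(th),0*th+zz]
        q=((proj(c,P)-[u,v]+.5)*k-.5).astype(int);cv2.polylines(im,[q],True,col,1)
    cv2.imwrite(f"pics/{n}6o.png",im)
E
```

```text
(array([ 0.56401775, -0.15530851]), array([-0.4, -0.8, -0.7,  0.2,  0.7,  0.5,  0.3, -0.6, -1.5, -1. ,  0.1]))
(array([ 0.56417809, -0.15436342]), array([-0.2,  0.3,  0.2, -0.2]))
```

View pics/s6o.png

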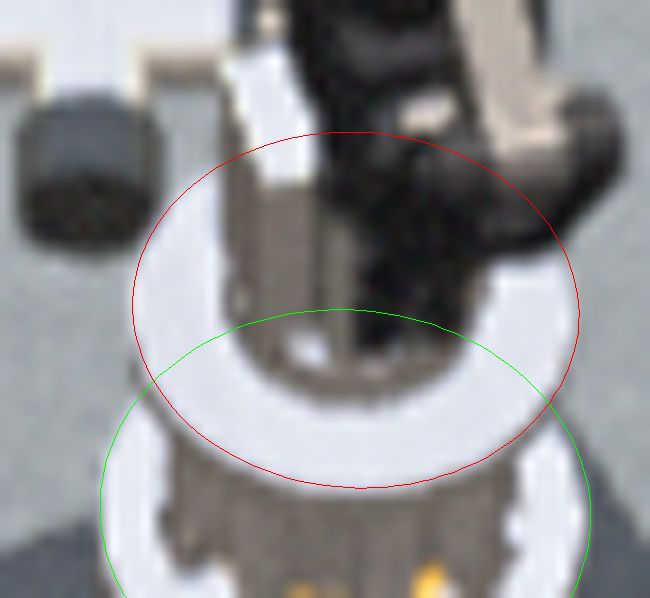

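View pics/t6o.png

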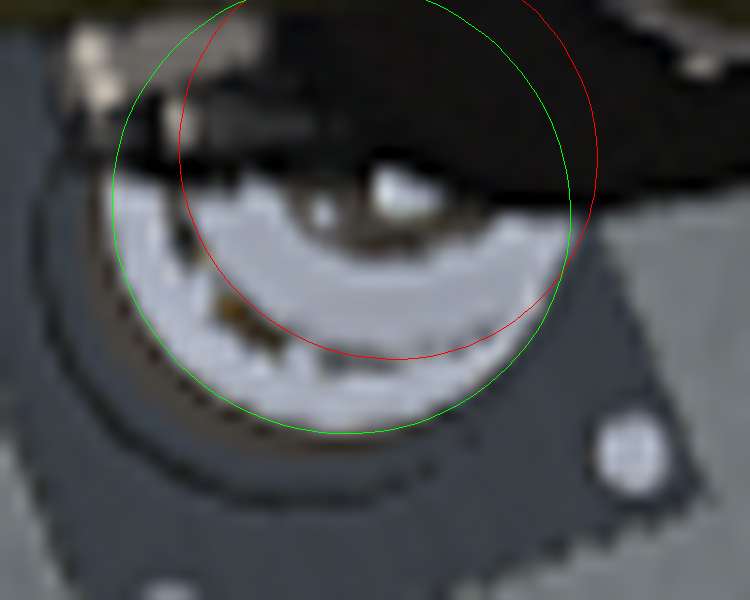

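View pics/s6c.png

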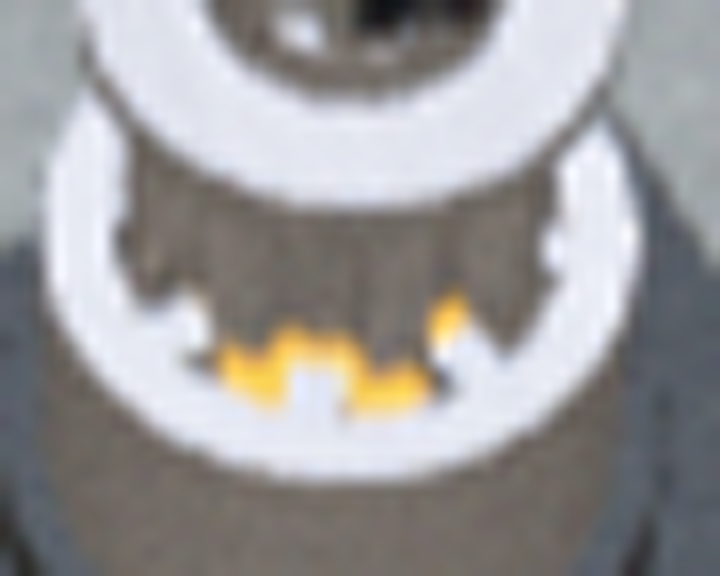

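The stub is coaxial within about 1 mm, and each spline faces a slot around the front land at (317,380) in the crop. Lowering slowly while watching the force.

servo_tool(
  moves="0.02 0 -0.03 0 0 0; 0.02 0 -0.07 0 0 0; 0.02 0 -0.11 0 0 0; 0.02 0 -0.15 0 0 0; 0.02 0 -0.19 0 0 0; 0.02 0 -0.23 0 0 0; 0.02 0 -0.27 0 0 0; 0.02 0 -0.3 0 0 0",
)

```text
t: 7.72
position: [0.5656, -0.1548, 0.1461]
orientation: [-1.301, 1.569, 1.992]
ft_force: [0.3, 0.2, -5.9]
opening: 0.269
```

```bash
python3 - <<'E'
from h import *
st();s=read_camera("side");st()
crop(s,305,250,45,36,16,"pics/s7c.png")
E
```

```text
t 7.72 pos [ 0.5656 -0.1548  0.1461] xax [-8.0e-04  1.7e-03 -1.0e+00] yhead -81.28 f [ 0.29  0.19 -5.87] T [-0.001 -0.    -0.015] open 0.269 q [ 0.073  0.018 -0.126 -0.002 -1.427  1.65 ]
t 7.77 pos [ 0.5655 -0.1548  0.146 ] xax [-9.0e-04  1.8e-03 -1.0e+00] yhead -81.28 f [-0.19 -0.33 -6.28] T [ 0.004 -0.064  0.022] open 0.275 q [ 0.073  0.018 -0.126 -0.002 -1.427  1.65 ]
```

View pics/s7c.png

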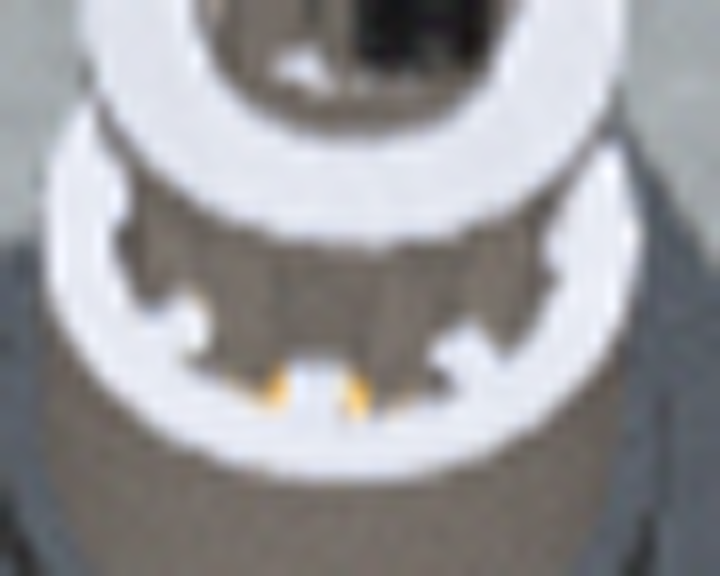

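No contact, and the gaps on both sides of the front land (yellow at x 275 and 355) are equal, so the splines are entering. Going further.

servo_tool(
  moves="0 0 -0.07 0 0 0; 0 0 -0.15 0 0 0; 0 0 -0.23 0 0 0; 0 0 -0.31 0 0 0; 0 0 -0.39 0 0 0; 0 0 -0.47 0 0 0; 0 0 -0.54 0 0 0; 0 0 -0.6 0 0 0",
)

```text
t: 8.43
position: [0.5655, -0.1548, 0.1307]
orientation: [-1.16, 1.569, 2.134]
ft_force: [0.6, -0.2, -5.7]
opening: 0.272
```

```bash
python3 - <<'E'
from h import *
st();s=read_camera("side");st()
crop(s,305,245,45,36,16,"pics/s8c.png")
E
```

```text
t 8.43 pos [ 0.5655 -0.1548  0.1307] xax [-0.0011  0.0018 -1.    ] yhead -81.28 f [ 0.62 -0.17 -5.73] T [ 0.015  0.037 -0.006] open 0.272 q [ 0.073  0.025 -0.148 -0.002 -1.399  1.65 ]
t 8.48 pos [ 0.5654 -0.1547  0.1304] xax [-0.0015  0.0019 -1.    ] yhead -81.28 f [-1.08 -0.23 -4.33] T [-0.017 -0.005  0.004] open 0.273 q [ 0.074  0.025 -0.149 -0.002 -1.399  1.65 ]
```

View pics/s8c.png

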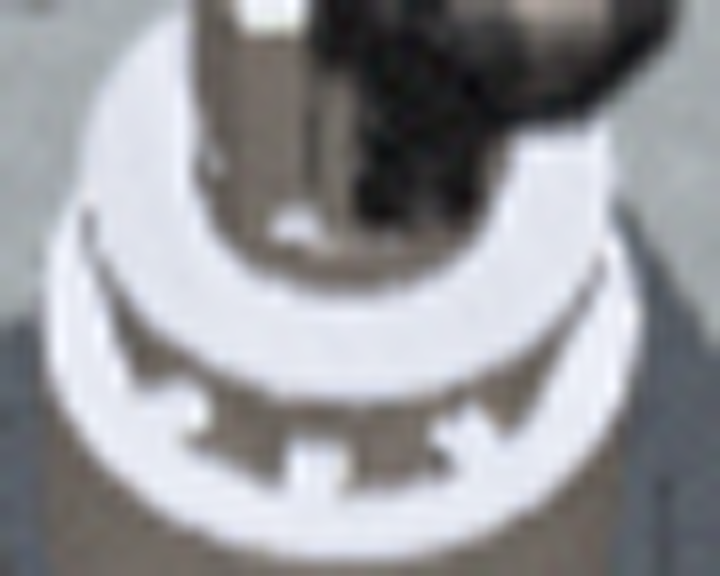

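The splines are clearly inside the slots with no contact force. Continuing on to the plug.

servo_tool(
  moves="0 0 -0.07 0 0 0; 0 0 -0.14 0 0 0; 0 0 -0.21 0 0 0; 0 0 -0.28 0 0 0; 0 0 -0.35 0 0 0; 0 0 -0.42 0 0 0; 0 0 -0.48 0 0 0; 0 0 -0.5 0 0 0",
)

```text
t: 9.15
position: [0.5655, -0.1548, 0.1189]
orientation: [-1.42, 1.569, 1.874]
ft_force: [-3.7, 2.1, 4.5]
opening: 0.273
```

```bash
python3 - <<'E'
from h import *
st()
E
```

```text
t 9.15 pos [ 0.5655 -0.1548  0.1189] xax [-5.0e-04  1.6e-03 -1.0e+00] yhead -81.27 f [-3.66  2.14  4.51] T [ 0.959  1.502 -0.041] open 0.273 q [ 0.074  0.03  -0.165 -0.002 -1.377  1.65 ]
```

Plug reached: the net vertical force rose by about 10 N, as expected. Home should be at TCP z near 0.111. Pushing on slowly.

servo_tool(
  moves="0 0 -0.03 0 0 0; 0 0 -0.06 0 0 0; 0 0 -0.09 0 0 0; 0 0 -0.12 0 0 0; 0 0 -0.15 0 0 0; 0 0 -0.18 0 0 0; 0 0 -0.2 0 0 0; 0 0 -0.2 0 0 0",
)

```text
t: 9.82
position: [0.5656, -0.1548, 0.1138]
orientation: [-1.38, 1.569, 1.914]
ft_force: [-4.1, 2.3, 3.1]
opening: 0.275
```

servo_tool(
  moves="0 0 -0.02 0 0 0; 0 0 -0.03 0 0 0; 0 0 -0.04 0 0 0; 0 0 -0.05 0 0 0; 0 0 -0.06 0 0 0; 0 0 -0.07 0 0 0; 0 0 -0.08 0 0 0; 0 0 -0.08 0 0 0",
)

```text
t: 10.48
position: [0.5656, -0.1548, 0.1118]
orientation: [-1.432, 1.569, 1.862]
ft_force: [-3.5, 3.3, 2.7]
opening: 0.271
```

```bash
python3 - <<'E'
from h import *
st();s=read_camera("side");st()
crop(s,300,235,55,46,13,"pics/s9c.png")
E
```

```text
t 10.48 pos [ 0.5656 -0.1548  0.1118] xax [-5.0e-04  1.6e-03 -1.0e+00] yhead -81.27 f [-3.45  3.3   2.75] T [ 0.947  1.473 -0.064] open 0.271 q [ 0.074  0.033 -0.174 -0.002 -1.363  1.65 ]
t 10.53 pos [ 0.5656 -0.1548  0.1117] xax [-5.0e-04  1.6e-03 -1.0e+00] yhead -81.27 f [-3.95  2.56  4.4 ] T [ 0.949  1.488 -0.03 ] open 0.276 q [ 0.074  0.033 -0.174 -0.002 -1.363  1.65 ]
```

View pics/s9c.png

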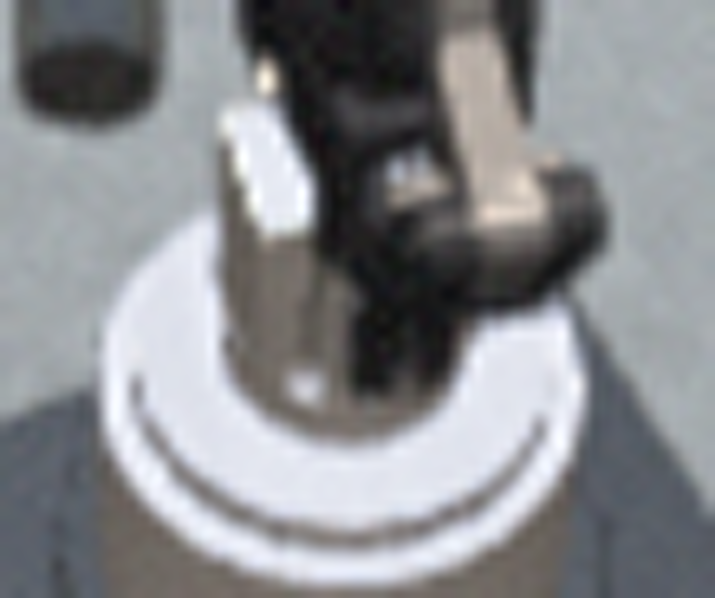

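Almost home, with the collar just above the rim. Small steps of about 0.5 mm until the force jumps.

servo_tool(
  moves="0 0 -0.01 0 0 0; 0 0 -0.02 0 0 0; 0 0 -0.02 0 0 0; 0 0 -0.03 0 0 0; 0 0 -0.03 0 0 0; 0 0 -0.03 0 0 0; 0 0 -0.03 0 0 0; 0 0 -0.03 0 0 0",
)

```text
t: 11.2
position: [0.5656, -0.1548, 0.1115]
orientation: [-1.522, 1.569, 1.772]
ft_force: [-4.1, 3.5, 6.1]
opening: 0.272
```

servo_tool(
  moves="0 0 -0.01 0 0 0; 0 0 -0.02 0 0 0; 0 0 -0.02 0 0 0; 0 0 -0.03 0 0 0; 0 0 -0.03 0 0 0; 0 0 -0.03 0 0 0; 0 0 -0.03 0 0 0; 0 0 -0.03 0 0 0",
)

```text
t: 11.87
position: [0.5656, -0.1547, 0.1115]
orientation: [-1.77, 1.569, 1.524]
ft_force: [-5.8, 4.2, 6.6]
opening: 0.275
```

Motion stopped at 0.1115, which fits the hard stop (0.111 expected). One slightly firmer push to confirm.

servo_tool(
  moves="0 0 -0.02 0 0 0; 0 0 -0.04 0 0 0; 0 0 -0.05 0 0 0; 0 0 -0.06 0 0 0; 0 0 -0.07 0 0 0; 0 0 -0.08 0 0 0; 0 0 -0.08 0 0 0; 0 0 -0.08 0 0 0",
)

```text
t: 12.53
position: [0.5656, -0.1548, 0.1114]
orientation: [-2.538, 1.57, 0.757]
ft_force: [-9.1, 5.5, 12.1]
opening: 0.277
```

```bash
python3 - <<'E'
from h import *
s=read_camera("side");t=read_camera("top");st()
crop(s,300,235,55,46,13,"pics/s10c.png");crop(t,358,180,50,40,15,"pics/t10.png")
E
```

```text
t 12.63 pos [ 0.5656 -0.1547  0.1114] xax [ 9.e-04  8.e-04 -1.e+00] yhead -81.24 f [-8.45  5.65 11.72] T [ 1.847  3.142 -0.084] open 0.270 q [ 7.400e-02  3.200e-02 -1.760e-01 -1.000e-03 -1.361e+00  1.650e+00]
```

View pics/s10c.png

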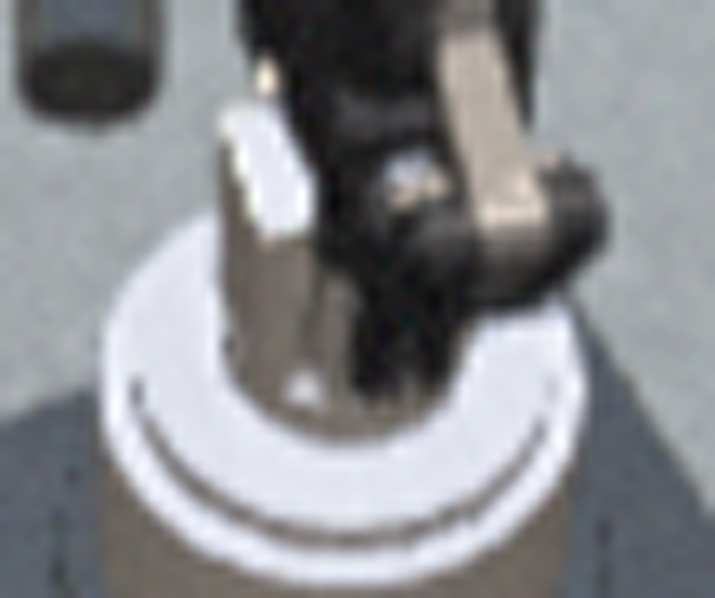

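View pics/t10.png

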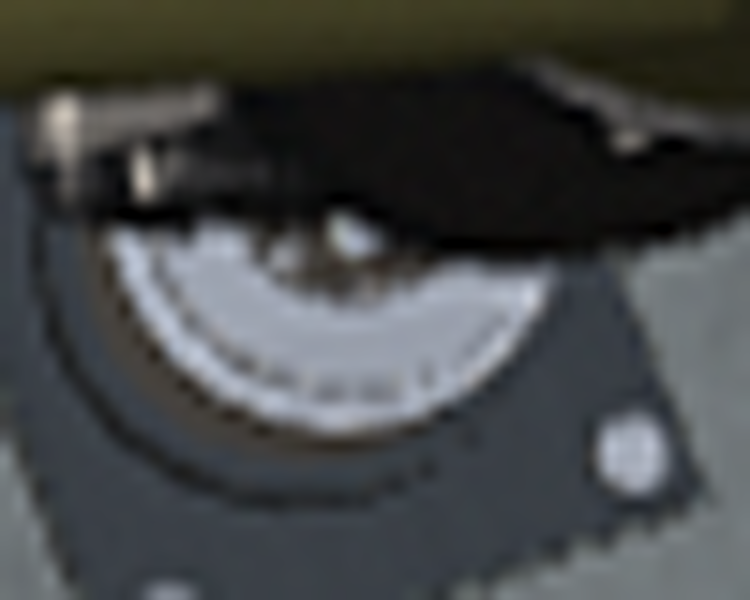

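```bash
python3 - <<'E'
from h import *
s=read_camera("side")
C=np.array([.5640,-.1549])
for z in(.080,.082,.084):
    u,v,w,h,k=300,235,55,46,13
    im=cv2.resize(s["image"][v:v+h,u:u+w],None,fx=k,fy=k,interpolation=cv2.INTER_CUBIC)
    for (r,zz,col) in((.033,z,(0,0,255)),(.033,z-.008,(255,0,0)),(.038,.072,(0,255,0))):
        th=np.linspace(np.pi,2*np.pi,120);P=np.c_[C[0]+r*np.cos(th),C[1]+r*np.sin(th),0*th+zz]
        q=((proj(s,P)-[u,v]+.5)*k-.5);print(z,zz,r,q[:,1].max().round(1))
        cv2.polylines(im,[q.astype(int)],False,col,1)
    if z==.08: cv2.imwrite("pics/s10o.png",im)
E
```

```text
0.08 0.08 0.033 525.6
0.08 0.07200000000000001 0.033 555.6
0.08 0.072 0.038 583.9
0.082 0.082 0.033 518.0
0.082 0.07400000000000001 0.033 548.1
0.082 0.072 0.038 583.9
0.084 0.084 0.033 510.4
0.084 0.07600000000000001 0.033 540.6
0.084 0.072 0.038 583.9
```

View pics/s10o.png

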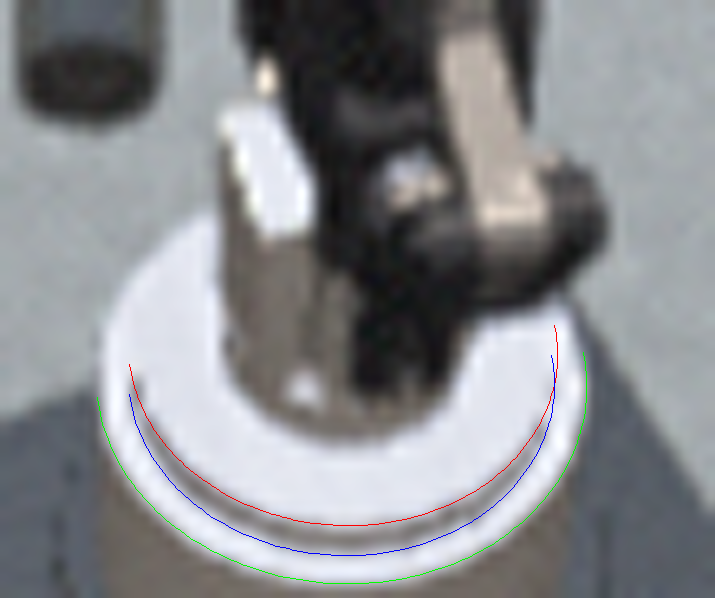

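The overlay for the home position (z 0.080, red) matches the collar's edge, and the net force exceeds the plug drag. So it's seated, and I'll relax and let go.

servo_tool(
  moves="0 0 0 0 0 0; 0 0 0 0 0 0; 0 0 0 0 0 0; 0 0 0 0 0 0; 0 0 0 0 0 0; 0 0 0 0 0 0; 0 0 0 0 0 0; 0 0 0 0 0 0",
  claw=0.7,
)

```text
t: 13.35
position: [0.5656, -0.1548, 0.1113]
orientation: [-2.511, 1.57, 0.784]
ft_force: [0.4, -0.3, -0.7]
opening: 0.702
```

```bash
python3 - <<'E'
from h import *
s=read_camera("side");st()
crop(s,290,215,70,60,10,"pics/s11c.png")
E
```

```text
t 13.40 pos [ 0.5656 -0.1548  0.1113] xax [ 8.e-04  8.e-04 -1.e+00] yhead -81.24 f [0.6  0.06 0.33] T [-0.019 -0.006 -0.027] open 0.699 q [ 7.400e-02  3.200e-02 -1.760e-01 -1.000e-03 -1.361e+00  1.650e+00]
```

View pics/s11c.png

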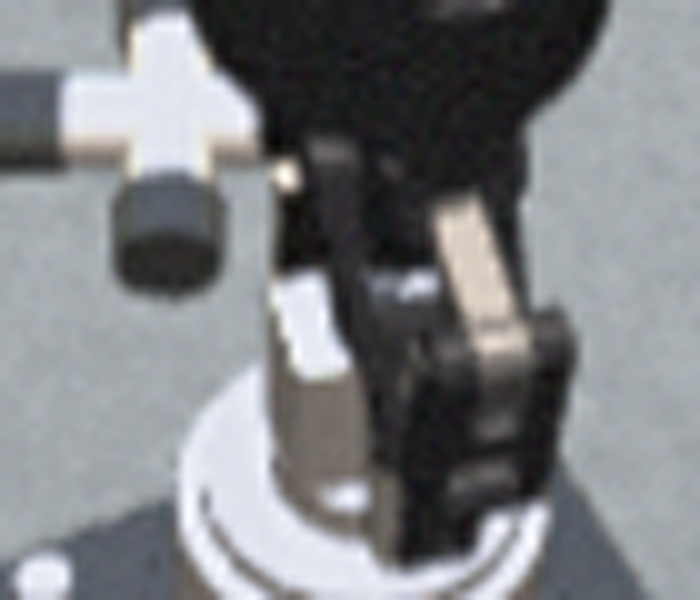

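The jaws are free of the tang and the force is near zero. Rising straight up.

servo_tool(
  moves="0 0 0.3 0 0 0; 0 0 0.8 0 0 0; 0 0 1.5 0 0 0; 0 0 2.3 0 0 0; 0 0 3.1 0 0 0; 0 0 3.8 0 0 0; 0 0 4.3 0 0 0; 0 0 4.5 0 0 0",
)

```text
t: 14.07
position: [0.5664, -0.155, 0.2275]
orientation: [3.031, 1.565, 0.043]
ft_force: [-0.1, 0.3, 0.5]
opening: 0.697
```

servo_tool(
  moves="-0.5 0.5 0.2 0 0 0; -1.2 1.2 0.2 0 0 0; -2 2 0.2 0 0 0; -2.8 2.8 0.2 0 0 0; -3.5 3.5 0.2 0 0 0; -4 4 0.2 0 0 0; -4.2 4.2 0.2 0 0 0; -4.2 4.2 0.2 0 0 0",
)

```text
t: 14.73
position: [0.4609, -0.0492, 0.2329]
orientation: [3.122, 1.564, 0.135]
ft_force: [1.4, -1.8, 0.9]
opening: 0.702
```

```bash
python3 - <<'E'
from h import *
s=read_camera("side");t=read_camera("top");st()
cv2.imwrite("pics/side12.png",s["image"])
crop(s,290,215,70,60,10,"pics/s12c.png");crop(t,345,165,65,60,10,"pics/t12.png")
E
```

```text
t 14.83 pos [ 0.4616 -0.0501  0.2325] xax [ 5.4e-03  2.0e-04 -1.0e+00] yhead -81.21 f [-0.15  0.58 -0.41] T [-0.019 -0.039  0.055] open 0.700 q [ 0.33  -0.336 -0.284  0.002 -1.617  1.394]
```

View pics/s12c.png

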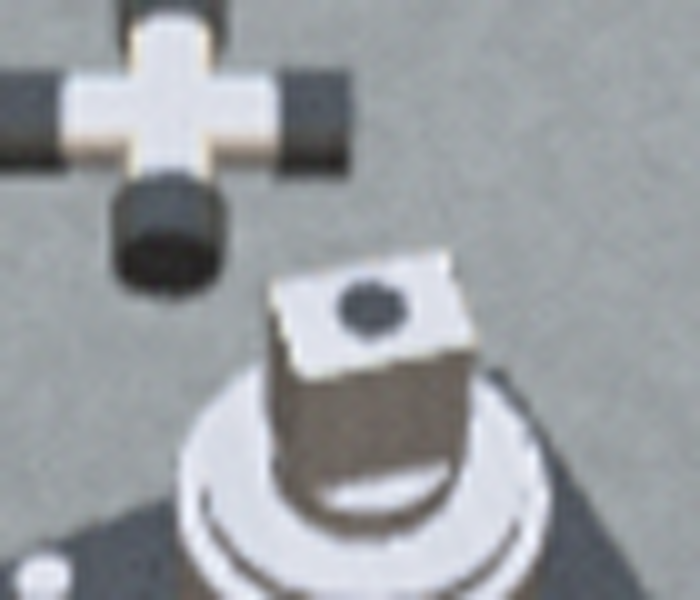

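View pics/t12.png

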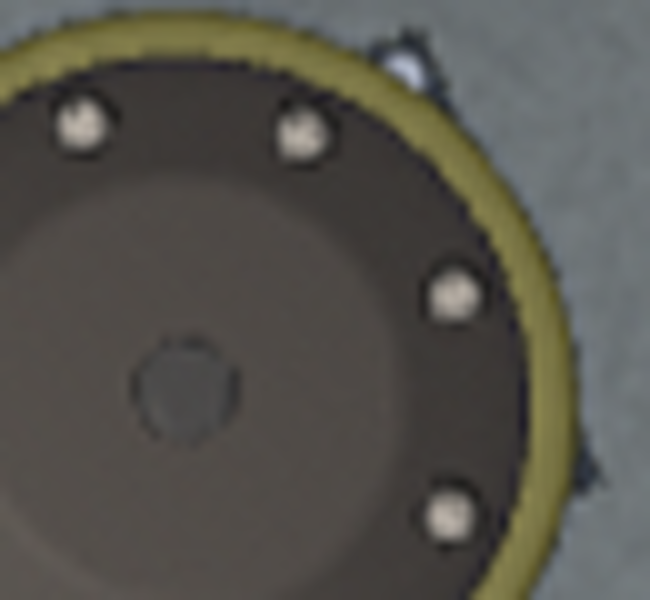

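View pics/side12.png

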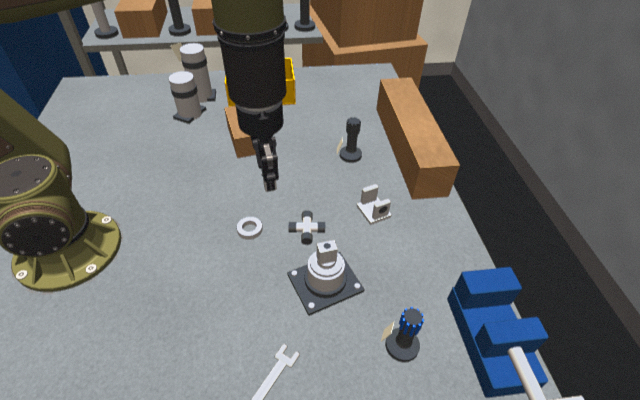

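```bash
python3 - <<'E'
from h import *
s=read_camera("side")
for z in(.130,.132): print(z,back(s,((372.5)/10-.5+290,308.5/10-.5+215),z))
E
```

```text
0.13 [ 0.56413392 -0.15430734  0.13      ]
0.132 [ 0.56385625 -0.15584673  0.132     ]
```

```bash
python3 - <<'E'
from h import *
print(robot.job_done());st()
E
```

```text
the job is handed in; nothing more can be done
None
the job is handed in; nothing more can be done
```

The stub shaft is seated in the sleeve and released, and I handed the job in at about 15 s of the 58 s allowed. No verdict was reported.

I gripped the stub across its tang, turned it about 18.6° so the splines lined up with the slots seen in the camera images, and lowered it. The splines went in with no measurable contact. I then pushed the plug down until the collar stopped on the rim.

**Last checks:**
- **Force:** Downward motion stopped at TCP z = 0.1114 m, where 0.1113 m was predicted for fully seated. Net push there was about 18 N, against about 10 N plug drag. The highest force I read at the wrist was about 12 N vertical and 11 N sideways, but it was sampled only between moves.
- **Side view:** With the arm clear, the stub stands upright and its collar matches the predicted flush position to roughly 1 mm. It is on the sleeve's axis to about 1 mm. The other parts look unmoved.
- **Not confirmed:** The final top view was blocked by the wrist, so centring and height after release rest on the side camera alone. Before insertion the two cameras differed by 1–2 mm on most positions (about 4 mm at worst), and I used their averages.

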